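# Clear the sole and hold the sole gauge on its mark

### The job

Clear the two heel offcuts off the shoe sole into the green scrap tub. Then take the orange sole gauge out of its wooden rest and hold it upright on the sole, its oblong foot centred on the yellow stripe and lying lengthwise along it, pressed lightly so that the sprung foot is pushed about half-way in and never hard. Finish while still holding the gauge pressed there, and leave the other things on the bench where they are.

Things in the scene. Friction and masses are not known exactly. Their poses are not given: they have to be found in the camera images.
- sole: Black rubber shoe sole, 242 mm long (along own y, toe at +y), 66 to 90 mm wide, 20 mm thick, nailed flat on a pale wooden board of 125 x 270 x 20 mm; both fixed to the bench. Origin at the centre of the board's underside, on the bench; the sole's flat top lies 40 mm above it.
- mark_spot (a point): Centre of a yellow stripe painted flat on the sole's top (40 mm above the bench), 44 mm long (own x) and 14 mm wide (own y), z up. At the start it lies under offcut_a.
- offcut_a: Terracotta-brown heel offcut lying on the yellow stripe: D-shaped chunk, 42 mm long (own x, rounded end at +x), 28 mm wide (own y), 22 mm tall, 30 g or so; origin at the centre of its underside.
- offcut_b: Blue heel offcut lying on the other part of the sole: D-shaped chunk, 42 mm long (own x, rounded end at +x), 28 mm wide (own y), 22 mm tall, 30 g or so; origin at the centre of its underside.
- tub: Green open scrap tub fixed to the bench, 160 (own x) x 150 (own y) x 80 mm tall, walls and floor 5 mm; origin at the centre of its underside, on the bench.
- rest: Dark wooden rest block for the gauge, fixed to the bench, 90 (own x) x 80 (own y) x 50 mm tall, with an upright through slot of 37 x 21 mm at its centre; origin at the centre of its underside.
- gauge: Orange sole gauge, about 220 g: box grip 48 mm (own x) by 34 mm (own y) by 75 mm tall, black band around its middle, white dial on top (to 79 mm). Origin at the centre of the grip's underside, z up; at the start 50 mm above the bench, standing on the rest. Below it an 8 mm neck (33 x 17 mm) and the sprung foot hang in the slot: lift 45 mm straight up to clear. Grip across own y.
- gauge_foot (a point): Centre of the underside of the gauge's steel foot, a bar 30 mm long (own x, same as the gauge's x) and 12 mm wide; 38 mm below the gauge's origin when not pressed.
- plunger (a joint): How far the sprung foot is pushed up into the gauge, 0 (out) to 0.020 m (bottomed). The spring has a preload of 0.75 N and adds 0.25 N per mm: about 3.3 N at half travel.
- tin: Bystander: red-labelled tin, 68 mm diameter, 85 mm tall; origin under its centre.
- spool: Bystander: pale wooden spool, 40 mm diameter, 50 mm tall; origin under its centre.
- brush: Bystander: brush lying flat along own x.
- hammer: Bystander: hammer lying flat along own x.
- cork_block: Bystander: cork block 70 x 45 x 30 mm; origin under its centre.
- jar: Bystander: blue-labelled jar, 56 mm diameter, 70 mm tall; origin under its centre.

How it is judged:
On the way, in this order (a step that is already met when the one before it is completed fails the run):
1. both offcuts lie released in the scrap tub, the gauge still in its rest (x of offcut_a in the frame of tub between -0.07 and 0.07 m and y of offcut_a in the frame of tub between -0.065 and 0.065 m and height (world z) of each of offcut_a, offcut_b below 0.06 m and contact force between the fingers and offcut_a below 0.05 N and linear speed of each of offcut_a, offcut_b below 0.05 m/s and x of offcut_b in the frame of tub between -0.07 and 0.07 m and y of offcut_b in the frame of tub between -0.065 and 0.065 m and contact force between the fingers and offcut_b below 0.05 N and distance between gauge and rest below 0.06 m), for 0.2 s.
2. the gauge is lifted out of its rest in the fingers (contact force between the fingers and gauge above 2 N and height (world z) of gauge above 0.085 m and contact force between gauge and rest below 0.05 N), for 0.1 s.
At the end, for the whole second after the job is handed in: Both offcuts lie released in the tub; the gauge is held still in the fingers, upright within 8 degrees, its foot within 10 mm of the stripe's centre and 12 degrees of its line (either way round), pressing on the sole with 1 to 8 N, the sprung foot in by 3 to 18 mm of 20 (x of offcut_a in the frame of tub between -0.07 and 0.07 m and y of offcut_a in the frame of tub between -0.065 and 0.065 m and height (world z) of each of offcut_a, offcut_b below 0.06 m and contact force between the fingers and offcut_a below 0.05 N and linear speed of each of offcut_a, offcut_b below 0.05 m/s and x of offcut_b in the frame of tub between -0.07 and 0.07 m and y of offcut_b in the frame of tub between -0.065 and 0.065 m and contact force between the fingers and offcut_b below 0.05 N and horizontal distance between gauge_foot and mark_spot below 0.01 m and angle between gauge's own z axis and vertical below 0.14 rad and angle between the x axis of gauge and the x axis of mark_spot, either way round below 0.21 rad and contact force between gauge and sole between 1 and 8 N and value of joint plunger between 0.003 and 0.018 m and contact force between the fingers and gauge above 2 N and linear speed of gauge below 0.02 m/s); the arm keeps its last pose, push and grip.
It fails at once if the gauge is pressed hard on the sole (over 15 N) (contact force between gauge and sole above 15 N).
It fails at once if a bystander is disturbed (moved by more than 30 mm) (distance of any of tin, spool, brush, hammer, cork_block, jar from where it was at the start of the episode above 0.03 m).
It also fails if it takes over 69 s, if anything falls off the work surface, if the arm or the gripper's body presses on something with over 40 N, if the wrist force passes 120 N, or if a joint passes its speed limit or range.

### The arm

A 6-joint arm with a two-finger parallel gripper is mounted at the origin on the work surface. World frame = base frame: x ahead of the robot, y to its left, z up, the work surface at z = 0. Lengths are in m, angles in rad, forces in N, time in s.
With the tool pointing down it reaches from about 0.275 to 1 m from the base axis. Payload 8.4 kg.
Tool frame: the origin (TCP) lies on the centre line of the jaws, within the pads' length; the fingertips stand 17 mm ahead of it and the grasp point (between the pads) lies 2 mm behind it (bot.tcp_to_tips is the z of the fingertips in the tool frame, in m); z points along the fingers, y is the line along which they close (so a half turn about z gives the same grasp; the last joint's range is limited). The gripper opens to 85 mm and grips with 20 to 120 N. Pads are 22 mm wide; open, the fingers measure 114 mm over their backs; the gripper's body (76 mm by 85 mm) begins 54 mm behind the grasp point. The pads swing forward as they close: fully open they stand 13 mm farther back than shut.
Start: joints at [-1.214, 0.353, 1.633, -0, 1.155, -0.002], TCP at [0.219, -0.585, 0.248] pointing down, gripper open.
Joint ranges: [-2.63, 2.63], [-0.92, 2.1], [0.06, 2.66], [-1.3, 4.44], [0, 2.69], [-3.02, 3.02]. Speed limits (rad/s): [2.22, 2.22, 2.79, 3.14, 3.14, 3.14].

### API

Orientations are given as a unit quaternion [x, y, z, w].
In Python, from workcell import bot, hand, kinematics, get_obs, vision, hand_in gives the robot as it stands. The module is installed in compiled form; this text tells all that it offers. Calls block until the motion is done:
- bot.reach(position, orientation): joint-space move of the TCP to a pose.
- bot.servo_line(position, ori=None, velocity=0.15): straight line of the TCP; ori=None keeps the orientation; velocity is the mean speed in m/s.
- bot.goto_joints(angles): joint-space move.
- hand.move_gripper(opening, strength=None): finger opening in m; strength is the grip in N (None keeps the last); returns when the fingers have stopped.
- bot.dwell(seconds).
- kinematics.solve_ik(position, orientation): joint angles nearest the present ones, or None.
- get_obs(): the state.
- vision.read_camera(name): name is "side" or "top" or "wrist"; returns a dict with "frame" (420x560x3 uint8, red, green, blue), "intrinsics" (3x3 intrinsics, pixels), "dist" ([k1, k2, p1, p2, k3] as OpenCV has them; the pictures are not rectified), "view" (4x4, takes a point from world to camera coordinates). Camera axes: x right, y down, z forward; pixel columns grow to the right and rows downward; lengths in m; the calibration is good to about 2 mm. A picture is of the moment at which its call begins. There is no depth.
A pose or a line that the arm cannot do raises bot.IKError and nothing moves.
- hand_in(): hands the job in; it is judged then, once.
The state is a dict: "time_s": time; "joint_pos": joint angles; "joint_vel": joint speeds; "joint_efforts": joint torques, N m; "position": TCP position; "orientation": TCP orientation; "wrist_force": force on the tool from outside, world axes, zero at the start; "ft_torque": the same for the moment, N m; "gripper_width": finger opening in m; "grip_force": force on a finger pad.
Only numpy, scipy, OpenCV 4.12 (cv2) and the standard library are available. Lean on these libraries where they do the work, as an engineer would, in place of code of your own. Each camera call takes 0.05 s, during which the arm holds its last target. There are 200 camera calls.

## Working session

There is one attempt and no reset: what is moved stays moved. The work goes in short steps, each a Python script; the robot and the scene stay as the last script left them, time stands still between calls to the robot, and variables do not carry over. Pictures are saved under pics/ and viewed, at most 10 in all, crops included, and the job is handed in when it is done.

```bash
mkdir -p pics
cat > h.py <<'E'
import numpy as np, cv2
from workcell import bot, hand, kinematics, get_obs, vision, hand_in
def snap(name,fn=None):
    c=vision.read_camera(name)
    if fn: cv2.imwrite('pics/'+fn,c['frame'][:,:,::-1])
    return c
def ray(c,uv,z):
    K=np.array(c['intrinsics'],float);T=np.array(c['view'],float)
    p=cv2.undistortPoints(np.array(uv,float).reshape(-1,1,2),K,np.array(c['dist'],float)).reshape(-1,2)
    R,t=T[:3,:3],T[:3,3];o=-R.T@t
    d=np.c_[p,np.ones(len(p))]@R
    return o+d*((z-o[2])/d[:,2])[:,None]
def down(yaw):
    # tool z down; tool y along world direction yaw
    from scipy.spatial.transform import Rotation as Ro
    y=np.array([np.cos(yaw),np.sin(yaw),0]);z=np.array([0,0,-1.]);x=np.cross(y,z)
    return Ro.from_matrix(np.c_[x,y,z]).as_quat()
E
python3 - <<'E'
from h import *
for n in('top','side','wrist'):
    c=snap(n,n+'1.png');T=c['view'];print(n,np.round(-T[:3,:3].T@T[:3,3],3),np.round(T[2,:3],2),c['intrinsics'][0][0])
print(get_obs())
E
```

```text
top [ 0.495 -0.013  0.991] [ 0.09  0.04 -1.  ] 449.8030368613475
side [ 0.408 -0.833  0.697] [ 0.15  0.81 -0.57] 398.8063550624564
wrist [ 0.29  -0.558  0.373] [-0.28 -0.1  -0.95] 360.1592239295681
{'time_s': 0.15, 'joint_pos': array([-1.21442604e+00,  3.53469905e-01,  1.63395009e+00, -8.81606780e-06,
        1.15519386e+00, -2.40282477e-03]), 'joint_vel': array([ 0.00113914, -0.00223988, -0.00326957, -0.00043193,  0.00104311,
       -0.00087054]), 'joint_efforts': array([ 1.95283787e-04, -6.05634141e+01, -3.42339849e+01,  1.24182602e-04,
        6.16165577e-03,  1.77723751e-05]), 'position': array([ 0.21933235, -0.58489214,  0.24775175]), 'orientation': array([ 9.83952886e-01,  1.78427738e-01, -9.38662736e-05, -5.01917014e-04]), 'wrist_force': array([0.44476234, 0.81654125, 0.06395678]), 'ft_torque': array([-0.05892093, -0.00585818,  0.04413917]), 'grip_force': 0.0, 'gripper_width': 0.08553518740034075}
```

View pics/top1.png

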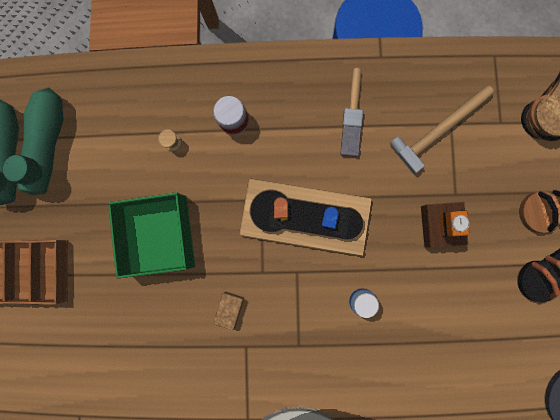

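View pics/side1.png

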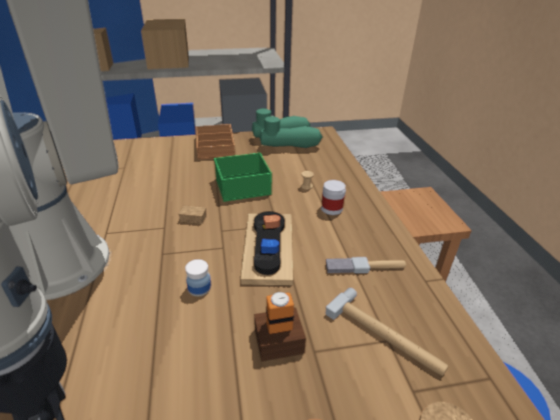

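The top view shows the tub at (150,235), the brown offcut at (281,209), the blue one at (331,217), the rest at (445,225) and the gauge dial at (460,224). The side view agrees. Next come coarse measurements, then wrist close-ups.

```bash
cat >> h.py <<'E'
def mask(c,kind,roi=None):
    h=cv2.cvtColor(c['frame'],cv2.COLOR_RGB2HSV)
    r={'brown':((4,120,90),(14,255,255)),'blue':((108,150,60),(125,255,255)),'orange':((6,200,120),(18,255,255)),
       'yellow':((22,120,120),(34,255,255)),'green':((55,120,30),(80,255,255)),'board':((10,60,150),(24,170,255))}[kind]
    m=cv2.inRange(h,r[0],r[1])
    if roi: k=np.zeros_like(m);k[roi[1]:roi[3],roi[0]:roi[2]]=255;m&=k
    return m
def blob(m):
    cs,_=cv2.findContours(m,cv2.RETR_EXTERNAL,cv2.CHAIN_APPROX_NONE);return max(cs,key=cv2.contourArea)
def rect(c,cnt,z):
    P=ray(c,cnt.reshape(-1,2),z)[:,:2]
    (x,y),(w,h),a=cv2.minAreaRect((P*1000).astype(np.float32))
    if w<h:w,h,a=h,w,a+90
    return np.round([x/1000,y/1000,w/1000,h/1000],4),round(a,1)
E
python3 - <<'E'
from h import *
c=snap('top')
for k,roi,z in(('brown',(265,190,300,225),.062),('blue',(315,200,350,235),.062),('orange',(440,200,480,250),.125),('green',(100,180,205,285),.08),('board',(230,170,380,265),.02)):
    b=blob(mask(c,k,roi));print(k,cv2.contourArea(b),rect(c,b,z))
    x,y,w,hh=cv2.boundingRect(b);print(x,y,w,hh)
ob=get_obs()
t=(rect(c,blob(mask(c,'board',(230,170,380,265))),.02)[0][:2])
bot.reach([t[0],t[1],.36],down(np.pi/2)) 
c=snap('wrist','w2.png');T=c['view'];print(get_obs()['position'],np.round(-T[:3,:3].T@T[:3,3],3),get_obs()['joint_pos'])
E
```

```text
brown 238.5 (array([0.56  , 0.0255, 0.0415, 0.027 ]), 178.6)
274 197 14 21
blue 250.0 (array([ 0.5367, -0.0765,  0.0426,  0.0297]), 165.6)
322 207 17 22
orange 51.5 (array([ 0.5317, -0.32  ,  0.0326,  0.0156]), 98.7)
451 211 17 10
green 5792.0 (array([0.5084, 0.2946, 0.1673, 0.1596]), 96.4)
109 193 86 85
board 6933.0 (array([ 0.5416, -0.0253,  0.2689,  0.1236]), 79.1)
240 179 131 76
[ 0.54157371 -0.02593839  0.35982097] [ 0.463 -0.026  0.485] [-5.05412169e-02  1.32509768e-01  1.67245682e+00 -1.42419189e-04
  1.33693678e+00 -1.61994261e+00]
```

View pics/w2.png

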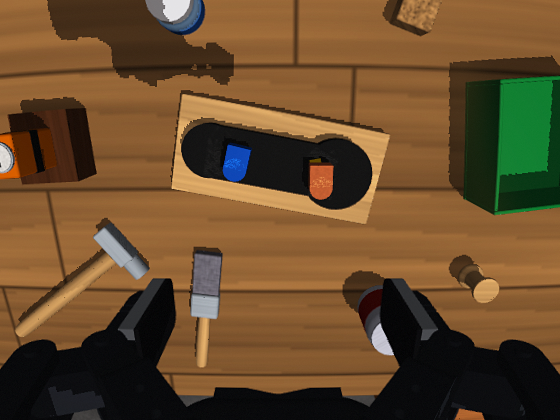

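The wrist view shows the blue offcut at (237,162), the brown one at (321,180), and a yellow sliver of stripe at (318,160). The sizes measured from the top view match those given. I'm clearing the offcuts now.

Run:
```python
from h import *
r=np.radians
def go(xy,yaw,dest):
    q=down(yaw)
    bot.reach([*xy,.15],q); bot.servo_line([*xy,.061],velocity=.15)
    hand.move_gripper(0.0,30); o=get_obs();print('grip',o['gripper_width'],o['grip_force'])
    bot.servo_line([*xy,.17],velocity=.25)
    bot.reach([*dest,.17],down(r(94)))
    bot.servo_line([*dest,.058],velocity=.2)
    hand.move_gripper(0.055);bot.servo_line([*dest,.17],velocity=.25)
    print(get_obs()['time_s'])
print(get_obs()['time_s'])
hand.move_gripper(0.06)
go((.5595,.0255),r(88.6),(.545,.297))
go((.5365,-.0765),r(75.6),(.475,.297))
bot.reach([.55,-.02,.26],down(r(90)))
c=snap('wrist','w3.png');c2=snap('top','t3.png')
b=blob(mask(c,'yellow'));print(cv2.contourArea(b),rect(c,b,.04),cv2.boundingRect(b))
b=blob(mask(c2,'yellow',(250,185,320,235)));print(cv2.contourArea(b),rect(c2,b,.04),cv2.boundingRect(b))
print(get_obs()['time_s'],get_obs()['wrist_force'])
A=np.hstack([c['frame'],c2['frame']]);cv2.imwrite('pics/both3.png',cv2.resize(A,(800,300))[:,:,::-1])
```

```text
2.5833
grip 0.027519508164241164 29.65051886625588
8.3
grip 0.02693043505644876 30.084501821547747
14.4833
576.5 (array([0.5527, 0.0241, 0.0441, 0.0141]), 10.9) (311, 166, 21, 45)Traceback (most recent call last):
  File "<stdin>", line 19, in <module>
  File "h.py", line 26, in blob
    cs,_=cv2.findContours(m,cv2.RETR_EXTERNAL,cv2.CHAIN_APPROX_NONE);return max(cs,key=cv2.contourArea)
                                                                            ~~~^^^^^^^^^^^^^^^^^^^^^^^^
ValueError: max() iterable argument is empty
```

Run:
```python
from h import *
bot.reach([.62,-.30,.34],down(np.radians(90)))
w=cv2.imread('pics/w3.png')
c=snap('wrist','w4.png');c2=snap('top','t4.png')
b=blob(mask(c2,'yellow',(250,185,320,235)));print(cv2.contourArea(b),rect(c2,b,.04),cv2.boundingRect(b))
for k in('brown','blue'):
    b=blob(mask(c2,k,(105,185,200,285)));print(k,cv2.contourArea(b),rect(c2,b,.027))
T=c['view'];print(np.round(-T[:3,:3].T@T[:3,3],3),get_obs()['time_s'])
A=np.hstack([w[:,:,::-1],c2['frame']]);cv2.imwrite('pics/both3.png',cv2.resize(A,(800,300))[:,:,::-1])
```

```text
116.5 (array([0.5563, 0.0236, 0.044 , 0.0144]), 10.8) (277, 199, 11, 22)
brown 193.0 (array([0.5457, 0.2974, 0.0405, 0.028 ]), 9.8)
blue 191.5 (array([0.4716, 0.2926, 0.0395, 0.0275]), 5.5)
[ 0.542 -0.299  0.465] 17.1083
```

View pics/both3.png

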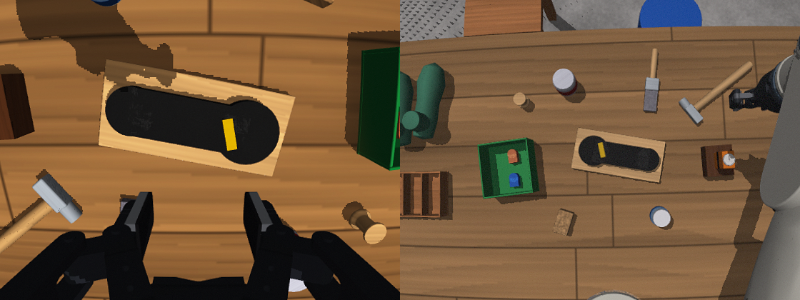

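View pics/w4.png

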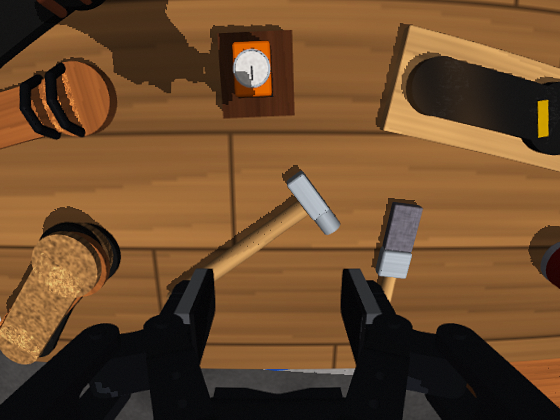

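Both offcuts are in the tub, and the stripe agrees within 4 mm between the two views. In the wrist view the gauge's dial is at about (252,69), with its long side near world x. I'll measure it and cross-check.

Run:
```python
from h import *
def meas(c,roi):
    f=c['frame'].astype(int);h=cv2.cvtColor(c['frame'],cv2.COLOR_RGB2HSV)
    m=((h[...,2]>170)&((h[...,1]<60)|((h[...,0]>5)&(h[...,0]<20)&(h[...,1]>170)))).astype(np.uint8)*255
    k=np.zeros_like(m);k[roi[1]:roi[3],roi[0]:roi[2]]=255;m&=k
    b=cv2.convexHull(blob(m));print('gauge',cv2.boundingRect(b),rect(c,b,.125))
    d=((h[...,1]<60)&(h[...,2]>130)&(k>0)).astype(np.uint8)*255
    b=cv2.convexHull(blob(d));print('dial',cv2.boundingRect(b),rect(c,b,.129))
c=snap('wrist');meas(c,(215,25,300,120))
bot.reach([.61,-.32,.25],down(np.radians(90)))
c=snap('wrist','w5.png');meas(c,(100,0,420,250));c2=snap('top','t5.png')
bot.reach([.45,-.1,.3],down(np.radians(90)))
c2=snap('top');meas(c2,(435,195,485,255));print(get_obs()['time_s'])
```

```text
gauge (233, 41, 38, 54) (array([ 0.5124, -0.3213,  0.0459,  0.0321]), 2.5)
dial (233, 49, 37, 39) (array([ 0.5105, -0.32  ,  0.0321,  0.0277]), 51.9)
gauge (249, 35, 51, 73) (array([ 0.5128, -0.3213,  0.0458,  0.0317]), 2.3)
dial (249, 45, 51, 53) (array([ 0.5125, -0.3217,  0.0324,  0.0322]), 54.7)
gauge (451, 211, 17, 20) (array([ 0.5197, -0.3216,  0.0366,  0.0298]), 4.1)
dial (453, 215, 16, 17) (array([ 0.5152, -0.322 ,  0.0308,  0.0293]), 177.0)
18.8417
```

View pics/w5.png

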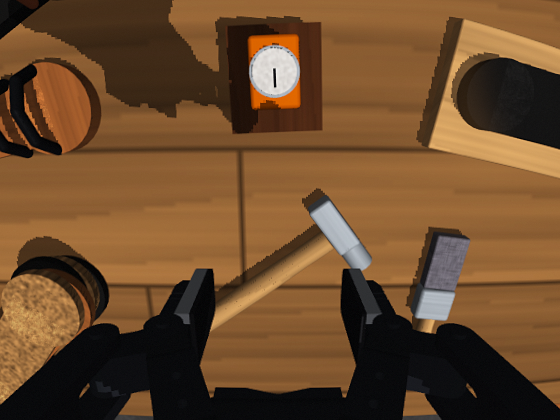

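The close wrist view shows the gauge with its dial at (274,70). Its pose is about (0.513, -0.3215) with a yaw of 2.4°. The wrist and top views differ by the same 3 mm in x here and at the stripe, so I'll use the midpoint for both.

Run:
```python
from h import *
r=np.radians;g=(.514,-.3215)
hand.move_gripper(.062)
q=down(r(92.4))
bot.reach([*g,.19],q);bot.servo_line([*g,.088],velocity=.12)
hand.move_gripper(0,40);o=get_obs();print(o['gripper_width'],o['grip_force'],o['wrist_force'])
bot.servo_line([*g,.16],velocity=.12);bot.dwell(.2)
o=get_obs();print(o['gripper_width'],o['grip_force'],o['wrist_force'])
s=(.5542,.0239);q2=down(r(100.9))
bot.servo_line([g[0],g[1],.18]);bot.reach([*s,.18],q2);bot.servo_line([*s,.13],velocity=.1);bot.dwell(.3)
print(get_obs()['time_s'],get_obs()['wrist_force'],get_obs()['position'])
c=snap('side','s6.png');t=snap('top','t6.png');w=snap('wrist','w6.png')
A=np.hstack([cv2.resize(c['frame'][180:320,190:370],(540,420)),cv2.resize(w['frame'],(560,420))]);cv2.imwrite('pics/b6.png',cv2.resize(A,(800,306))[:,:,::-1])
```

```text
0.033671835516038244 40.42961061000824 [-0.39763393  1.12405181  6.31694445]
0.03351912026011291 39.76932764053345 [-0.03181162 -0.20487922 -2.35641468]
24.9333 [ 0.02371226  0.16318826 -2.51683899] [0.55449414 0.02396302 0.13053253]
```

View pics/b6.png

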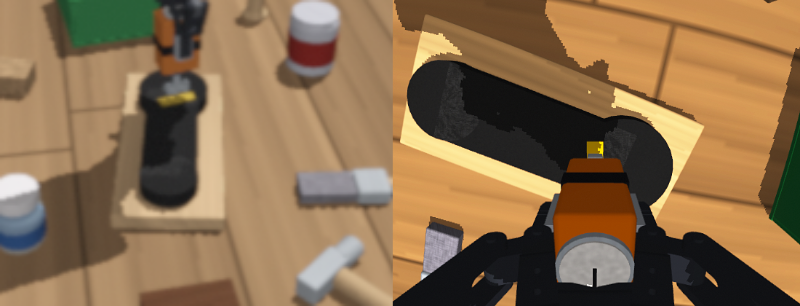

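The gauge is in the grip, 33.5 mm wide as expected, and above the stripe. The wrist half of the picture shows the stripe's near end just beyond the grip's bottom edge. I'll use both edges in that view for a relative check before pressing.

Run:
```python
from h import *
c=snap('wrist');h=cv2.cvtColor(c['frame'],cv2.COLOR_RGB2HSV)
u=np.array([np.cos(np.radians(10.9)),np.sin(np.radians(10.9))]);v=np.array([-u[1],u[0]])
y=blob(mask(c,'yellow',(240,170,330,235))).reshape(-1,2)
P=ray(c,y,.04)[:,:2];s=P@u;t=P@v
print('stripe',cv2.boundingRect(y),'end s',s.min(),'t',t.min(),t.max())
m=cv2.inRange(h,(4,180,40),(18,255,255));m[:190]=0;m[:,:200]=0;m[:,380:]=0
o=blob(m).reshape(-1,2);print('or',cv2.boundingRect(o))
top=o[o[:,1]<=o[:,1].min()+2];Q=ray(c,top,get_obs()['position'][2]-.038)[:,:2]
print('edge s',(Q@u).min(),np.median(Q@u),'t',(Q@v).min(),(Q@v).max())
p=get_obs()['position'][:2];print('tcp',p@u,p@v,'stripe ctr est',s.min()+.022,(t.min()+t.max())/2,'gauge ctr est',np.median(Q@u)+.024,((Q@v).min()+(Q@v).max())/2)
```

```text
stripe (267, 194, 23, 23) end s 0.5253534287642033 t -0.08761525868999527 -0.0738616376705188
or (220, 251, 115, 105)
edge s 0.540950543562679 0.5409575265279737 t -0.1024757813651899 -0.05958235832273054
tcp 0.5487997346037798 -0.08129981108760799 stripe ctr est 0.5473534287642033 -0.08073844818025704 gauge ctr est 0.5649575265279737 -0.08102906984396022
```

Run:
```python
from h import *
c=snap('wrist');h=cv2.cvtColor(c['frame'],cv2.COLOR_RGB2HSV)
u=np.array([np.cos(np.radians(10.9)),np.sin(np.radians(10.9))]);v=np.array([-u[1],u[0]])
m=cv2.inRange(h,(3,180,30),(18,255,255));m[:200]=0;m[246:]=0;m[:,:200]=0;m[:,380:]=0
o=blob(m).reshape(-1,2);print('or',cv2.boundingRect(o))
top=o[o[:,1]<=o[:,1].min()+1];p=get_obs()['position'];Q=ray(c,top,p[2]-.038)[:,:2]
print('width',np.ptp(Q@v),'gauge ctr',np.median(Q@u)+.024,((Q@v).min()+(Q@v).max())/2,'tcp',p[:2]@u,p[:2]@v)
```

```text
or (239, 217, 79, 20)
width 0.03052928968148967 gauge ctr 0.5473576670451371 -0.08128050774423476 tcp 0.5487434244072333 -0.08129163652672854
```

The gauge and stripe centres agree within 1 mm in the same view. Now I'll press slowly, watching the wrist force.

Run:
```python
from h import *
f0=get_obs()['wrist_force'][2];p=get_obs()['position'];z=.120
while True:
    bot.servo_line([.5542,.0239,z],velocity=.02);bot.dwell(.15)
    o=get_obs();f=o['wrist_force'][2]-f0;print(round(z,4),np.round(o['position'],4),round(f,2))
    if f>3.0 or z<.1015:break
    z-=.002
bot.dwell(.5);o=get_obs();print(o['wrist_force']-[0,0,f0],o['gripper_width'],o['grip_force'],o['time_s'])
c=snap('side','s7.png');t=snap('wrist')
A=np.hstack([cv2.resize(c['frame'][180:320,190:370],(540,420)),t['frame']]);cv2.imwrite('pics/b7.png',cv2.resize(A,(800,306))[:,:,::-1])
```

```text
0.12 [0.5543 0.0239 0.1201] 0.62
0.118 [0.5542 0.0239 0.118 ] 0.22
0.116 [0.5544 0.0239 0.1161] 1.16
0.114 [0.5543 0.0239 0.114 ] 1.75
0.112 [0.5542 0.0239 0.112 ] 2.98
0.11 [0.5542 0.0239 0.11  ] 2.51
0.108 [0.5542 0.0239 0.108 ] 3.4
[-0.24391747  0.32965369  3.43519935] 0.03363508560472908 40.28238236904144 28.8833
```

View pics/b7.png

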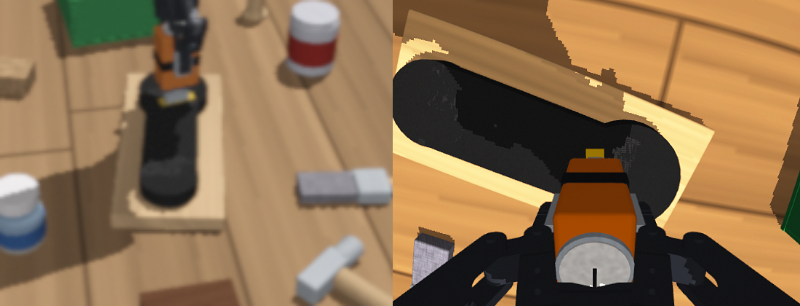

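The gauge stands upright with its foot on the stripe: steel is visible at about (178,97) in the side half, and the stripe end at (595,153) in the wrist half. The force is about 3.4 N, which is half travel, so I'm handing in.

```bash
python3 -c "
from h import *
print(hand_in())"
```

```text
the job is handed in; nothing more can be done
None
```

The job is handed in at about 29 s of the 69 s allowed: both offcuts are in the tub, and the gauge is held upright on the yellow stripe, pressed at about 3.4 N (roughly half travel); the judge's verdict was not shown.

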